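# Shut the proving cabinet

### The arm

A 6-joint arm with a two-finger parallel gripper is mounted at the origin on the work surface; the furniture and walls round the work are solid. World frame = base frame: x ahead of the robot, y to its left, z up, the work surface at z = 0. Lengths are in m, angles in rad, forces in N, time in s.
With the tool pointing down it reaches from about 0.25 to 0.775 m from the base axis. Payload 4 kg.
Tool frame: the origin (TCP) lies at the very end of the fingers, on their centre line; the grasp point (between the pads) lies 19 mm behind it (robot.tcp_to_grasp is the distance from the TCP to the grasp point, in m); z points along the fingers, y is the line along which they close (so a half turn about z gives the same grasp; the last joint's range is limited). The gripper opens to 94 mm and grips with 3 to 60 N. Pads are 16 mm wide; open, the fingers measure 119 mm over their backs; the gripper's body (75 mm by 177 mm) begins 78 mm behind the grasp point.
Start: joints at [1.041, 0.087, 1.371, -0, 1.684, -0.103], TCP at [0.228, 0.501, 0.206] pointing down, gripper open.
Joint ranges: [-3.1, 3.1], [-0.76, 2.03], [0.27, 2.55], [-1.08, 4.22], [0.17, 2.65], [-2.57, 2.57]. Speed limits (rad/s): [2.79, 2.79, 3.14, 3.14, 3.14, 3.14].

### API

Orientations are given as [roll, pitch, yaw] about the fixed x, y, z axes, in that order (R = Rz(yaw) Ry(pitch) Rx(roll)).
In Python, from bench import robot gives the robot as it stands.
- The arm moves only by the shell command python3 nudge.py FILE, which reads ROWS from the file FILE. ROWS is a JSON object whose key "moves" holds a list of rows, 1 to 20 of them, each of 5 numbers: the finger opening in m, then dx, dy, dz in shares of 0.5 m (1.0 is 0.5 m), then a turn about the tool's z in fractions of the full range, 1 being 2 rad; each row shifts and turns the commanded pose from where the row before left it, along the tool's axes as they then stand; what a row does not reach is not made up. A row lasts 1/12 s, in which the tool goes at most 0.0417 m and 0.125 rad, less where a joint would pass 70% of its speed; a pose out of reach is approached as far as the arm can. The fingers move at their own pace and stop on an object; the grip force is fixed at half the most. Time passes only in rows, so rows that do not move let the fingers close. It prints the time, the measured TCP pose, the force, the opening and the grip force at its end. Input that does not fit is refused with a message, and nothing moves.
- robot.get_obs(): the state, without advancing time (a new reading comes with each control period).
- robot.snapshot(name): name is "side" or "top" or "wrist"; returns a dict with "color" (400x640x3 uint8, blue, green, red), "fx", "fy", "cx", "cy" (pixels), "extrinsics" (4x4, takes a point from world to camera coordinates). Camera axes: x right, y down, z forward; pixel columns grow to the right and rows downward; lengths in m; the calibration is good to about 2 mm. A picture is of the moment at which its call begins. There is no depth.
- robot.close_job(): hands the job in; it is judged then, once.
The state is a dict: "time": time; "joint_positions": joint angles; "qvel": joint speeds; "joint_torque": joint torques, N m; "tool_pos": TCP position; "ee_rot": TCP orientation; "wrist_force": force on the tool from outside, world axes, zero at the start; "wrist_torque": the same for the moment, N m; "width": finger opening in m; "finger_force": force on a finger pad.
Only numpy, scipy, OpenCV 4.12 (cv2) and the standard library are available. Lean on these libraries where they do the work, as an engineer would, in place of code of your own. Each camera call takes 0.05 s, during which the arm holds its last target. There are 200 camera calls.

### The job

The jar basket of the small proving cabinet has been left pulled out and its door stands open. Using only your fingertips, first push the basket gently all the way in and then push the door fully shut until its catch clicks, without slamming or forcing anything. Lift nothing, keep the jars upright in the basket, and leave everything else on and around the cabinet where it stands.

Things in the scene. Friction and masses are not known exactly. Their poses are not given: they have to be found in the camera images.
- cabinet: Steel proving cabinet with its door, fixed on the worktop, 185 deep (x) x 280 wide (y) x 200 high (mm), roof 10 thick. Origin: centre of its underside; x points to its back, z up; its open front faces the robot at x = -92.5. Door hinged at the left (+y) of the front. The basket slides on slippery plastic runners 116 above the worktop, 2 mm play at the sides and above.
- basket: Loose steel basket on the runners, 181 deep (x) x 212 wide (y) x 56 high (mm), 0.35 to 0.6 kg plus three jars of about 0.1 kg. Origin: centre of its underside, axes as the cabinet's. Fully in, it meets the back wall with its origin at x = -14, y = 0, z = 116 in the cabinet's frame, its front 12 proud of the cabinet's front plane (the door is a hollow pan); at the start it is 50 to 80 farther out.
- basket_front (a point): Middle of the top edge of the basket's plain sheet front (outer face), 172 mm above the worktop; the cabinet's roof top is 28 mm higher. The front is 56 high and 212 wide. Site axes as the basket's.
- door (a joint): Door angle in rad: 0 shut, 1.3 to 1.75 at the start, 1.9 the limit; seen from above it closes anticlockwise about its left edge. Light friction, stays where left. In the last 0.05 rad a spring roller catch resists: about 5 N at the free edge, 10 N at mid-width, takes the door over it; then it pulls shut.
- door_hinge (a point): On the vertical hinge axis, level with the door's top, 198 mm above the worktop; in the cabinet's frame x = -105.5, y = 138. The door is 276 wide from this axis, 140 high and 22 thick (11 each side of the axis); its steel top rail is 46 high, with a window below. Axes turn with the door: -y runs along it to the free edge, -x points out of its outer face. At angle 0 they are the cabinet's.
- door_edge (a point): Top corner of the door's free edge on the outer face, 276 mm from the hinge axis, 198 mm above the worktop; turns with the door. Near this edge (260 to 274 from the axis) a small finger pull stands 15 out of the outer face, its top 40 below the door's top.
- jar_a: White-lidded sample jar, 53 in diameter, 64 high (mm), standing at the right of the basket on its 4 mm floor. Origin: centre of its underside; z up.
- jar_b: Like jar_a, in the middle of the basket.
- jar_c: Like jar_a, at the left of the basket.
- blue_lid_jar: Bystander: sample jar with a blue lid, 53 diameter x 64 high (mm), on the worktop to the right of the cabinet. Origin: centre of its underside.
- tape_roll: Bystander: roll of labels lying flat, 76 diameter x 33 high (mm), to the right of the cabinet. Origin: centre of its underside.
- beaker: Bystander: small steel beaker, 64 diameter x 77 high (mm), to the left of the cabinet, beyond the hinge. Origin: centre of its underside.
- kitchen_timer: Bystander: round clockwork timer, 67 diameter x 51 high (mm), standing on the cabinet's roof towards the back. Origin: centre of its underside.
- colour_jar1: Bystander: spice jar, 44 diameter x 100 high (mm), at the left of the worktop. Origin: centre of its underside.
- colour_jar2: Bystander: spice jar, 44 diameter x 106 high (mm), at the left of the worktop. Origin: centre of its underside.

How it is judged:
By the outcome, as a careful person would: the job done as asked, in the order asked, and still so for the second after the job is handed in, with the robot touching nothing.
It also fails if it takes over 58 s, if anything falls off the work surface, if the arm or the gripper's body presses on something with over 40 N, if the wrist force passes 120 N, or if a joint passes its speed limit or range.

## Working session

There is one attempt and no reset: what is moved stays moved. The work goes in short steps, Python scripts to look and compute and a shell command to move; the robot and the scene stay as the last step left them, time stands still between calls to the robot, and variables do not carry over. Pictures are saved under pics/ and viewed, at most 10 in all, crops included, and the job is handed in when it is done.

```bash
ls; mkdir -p pics; python3 - <<'E'
from bench import robot
import cv2,numpy as np
for n in("side","top"):
    s=robot.snapshot(n);cv2.imwrite(f"pics/{n}0.png",s["color"])
    print(n,s["fx"],s["fy"],s["cx"],s["cy"],np.round(s["extrinsics"],4).tolist())
o=robot.get_obs();print(o["time"],o["tool_pos"],o["ee_rot"],o["wrist_force"],o["width"])
E
```

```text
bench.py
nudge.py
pics
side 514.061074749068 514.061074749068 318.2583766913479 200.15227930184523 [[0.9978, -0.0655, 0.0097, -0.5596], [-0.0329, -0.6186, -0.785, 0.2139], [0.0574, 0.783, -0.6194, 1.4715], [0.0, 0.0, 0.0, 1.0]]
top 380.65221849601375 380.65221849601375 320.3816890943379 201.52794565096295 [[-0.0079, -0.9998, 0.0169, 0.1359], [-0.9838, 0.0047, -0.1792, 0.605], [0.179, -0.018, -0.9837, 1.1612], [0.0, 0.0, 0.0, 1.0]]
0.1 [0.22742747 0.50023694 0.20443717] [-3.13965124e+00 -1.95691826e-04  2.71481554e+00] [ 0.0029248  -0.03002499 -0.19684949] 0.09381749441256446
```

View pics/side0.png

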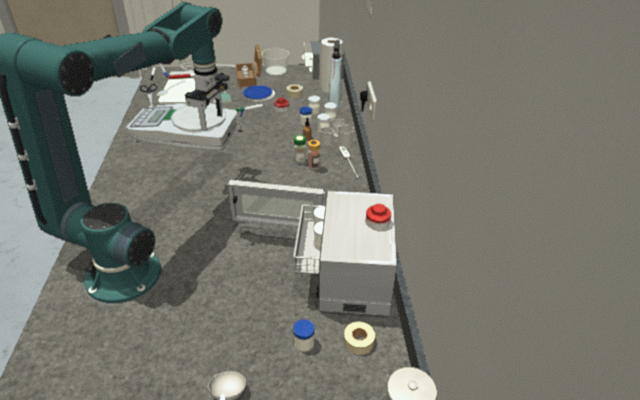

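View pics/top0.png

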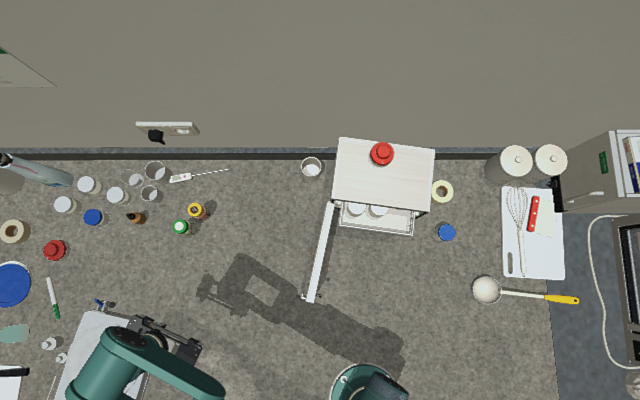

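The side view shows the cabinet at about (355,245) with the door open towards the robot and the basket out. The top view shows the roof at corners ~(338,138)-(435,149)-(430,211)-(331,205), and the door from (333,205) to (308,301). I'll enlarge it to get the corners.

```bash
cat > h.py <<'E'
from bench import robot
import cv2,numpy as np
def ray(s,u,v,z):
    E=s["extrinsics"];R=E[:3,:3];c=-R.T@E[:3,3]
    d=R.T@np.array([(u-s["cx"])/s["fx"],(v-s["cy"])/s["fy"],1]);return (c+d*(z-c[2])/d[2])
E
python3 - <<'E'
from h import *
s=robot.snapshot("top");c=s["color"][130:310,290:460];cv2.imwrite("pics/top1.png",cv2.resize(c,None,fx=3.3,fy=3.3,interpolation=cv2.INTER_CUBIC))
for u,v in[(338,138),(435,149),(430,211),(331,205)]:print(ray(s,u,v,.2).round(4))
E
```

```text
[0.7655 0.0824 0.2   ]
[ 0.7318 -0.1974  0.2   ]
[ 0.5507 -0.1721  0.2   ]
[0.5692 0.1052 0.2   ]
```

View pics/top1.png

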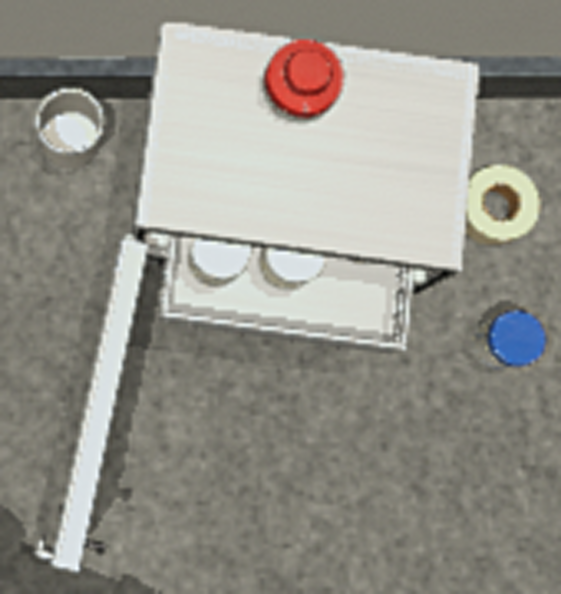

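Enlarged: roof corners at crop (165,24),(478,65),(460,269),(138,228), basket front edge (163,316)-(406,347), and door top from (133,240) to (67,567), with its pull on the left side. Two jars are visible.

```bash
python3 - <<'E'
from h import *
s=robot.snapshot("top")
P=lambda x,y,z:ray(s,290+(x+.5)/3.3-.5,130+(y+.5)/3.3-.5,z)[:2]
r=np.array([P(*p,.2) for p in[(165,24),(478,65),(460,269),(138,228)]])
print(r.round(4).tolist(),[np.linalg.norm(r[i]-r[i-1]).round(4) for i in range(4)])
ey=(r[0]-r[1])+(r[3]-r[2]);yaw=np.arctan2(-ey[0],ey[1]);c=r.mean(0);print("c",c,"yaw",yaw)
R=np.array([[np.cos(yaw),-np.sin(yaw)],[np.sin(yaw),np.cos(yaw)]])
loc=lambda p:((p-c)@R).round(4)
for p in[(163,316),(406,347)]:print("basket",P(*p,.172).round(4),loc(P(*p,.172)))
for p in[(133,240),(55,566),(78,568)]:print("door",P(*p,.198).round(4),loc(P(*p,.198)))
print("hinge",c+R@[-.1055,.138])
print("timer",loc(P(305,72,.25)))
E
```

```text
[[0.7688, 0.0776], [0.7307, -0.1959], [0.5503, -0.1694], [0.587, 0.1036]] [np.float64(0.1837), np.float64(0.2761), np.float64(0.1824), np.float64(0.2754)]
c [ 0.65919483 -0.04601542] yaw -0.13599620177292127
basket [0.515  0.0817] [-0.1602  0.107 ]
basket [ 0.4869 -0.1272] [-0.1597 -0.1038]
door [0.577  0.1079] [-0.1023  0.1414]
door [0.3087 0.1745] [-0.3771  0.171 ]
door [0.307  0.1559] [-0.3763  0.1523]
hinge [0.57337861 0.10501381]
timer [0.0474 0.0182]
```

The manual's scale: shifts go in shares of 0.5 m and turns go in shares of 2 rad. Converting my numbers, -0.0322 m / 0.5 = -0.0644, -0.0193 m / 0.5 = -0.0386, -0.097 rad / 2 = -0.0485.

```bash
echo '{"moves":[[0.094,0,0,-0.04,-0.0485],[0.094,0,0,-0.04,-0.0485],[0.094,0,0,-0.02,-0.0485],[0.094,-0.0386,-0.0644,0,0],[0.094,-0.0386,-0.0644,0,0],[0.094,-0.0386,-0.0644,0,0],[0.094,-0.0386,-0.0644,0,0],[0.094,-0.0386,-0.0644,0,0],[0.094,-0.0386,-0.0644,0,0],[0.094,-0.0386,-0.0644,0,0],[0.094,-0.0386,-0.0644,0,0],[0.094,-0.0386,-0.0644,0,0],[0.094,-0.0386,-0.0644,0,0],[0.094,-0.0386,-0.0644,0,0],[0.094,-0.0386,-0.0644,0,0],[0.094,-0.0386,-0.0644,0,0],[0.094,-0.0386,-0.0644,0,0],[0.094,-0.0386,-0.0644,0,0]]}' > next.json && python3 nudge.py next.json
cat >> h.py <<'E'
C=np.array([.6592,-.0460]);YAW=-.136
RC=np.array([[np.cos(YAW),-np.sin(YAW)],[np.sin(YAW),np.cos(YAW)]])
def st():
    o=robot.get_obs();p=np.array(o["tool_pos"]);print("t",round(o["time"],2),"loc",((p[:2]-C)@RC).round(4),"z",p[2].round(4),"rpy",np.round(o["ee_rot"],3),"Fcab",(np.array(o["wrist_force"])[:2]@RC).round(2),np.round(o["wrist_force"][2],2),"w",round(o["width"],3))
E
python3 -c "from h import *;st()"
```

```text
time: 1.7
tool_pos: [0.4493, -0.019, 0.2555]
ee_rot: [3.141, 0.0, 3.005]
wrist_force: [0.4, 0.2, -0.3]
width: 0.0937
finger_force: 0.0
t 1.7 loc [-0.2116 -0.0017] z 0.2555 rpy [3.141 0.    3.005] Fcab [0.33 0.25] -0.32 w 0.094
```

Converted, 0.03 m / 0.5 = 0.06, -0.004 m / 0.5 = -0.008.

```bash
echo '{"moves":[[0.094,0,0.0034,0.06,0],[0.094,0,0,0.06,0],[0.094,0,0,0.06,0],[0.094,0,0,0.06,0],[0.094,-0.02,0,0,0],[0.094,-0.02,0,0,0],[0.094,-0.012,0,0,0],[0.094,-0.008,0,0,0],[0.094,-0.008,0,0,0],[0.094,-0.008,0,0,0],[0.094,-0.008,0,0,0],[0.094,0,0,0,0]]}' > next.json && python3 nudge.py next.json
python3 -c "from h import *;st()
s=robot.snapshot('top');c=s['color'][130:310,290:460];cv2.imwrite('pics/top2.png',cv2.resize(c,None,fx=3.3,fy=3.3,interpolation=cv2.INTER_CUBIC))"
```

```text
time: 2.7
tool_pos: [0.492, -0.0212, 0.1362]
ee_rot: [3.142, 0.001, 3.006]
wrist_force: [0.4, 0.2, -0.3]
width: 0.0939
finger_force: 0.0
t 2.7 loc [-0.169   0.0019] z 0.1362 rpy [3.142e+00 1.000e-03 3.006e+00] Fcab [0.35 0.23] -0.32 w 0.094
```

View pics/top2.png

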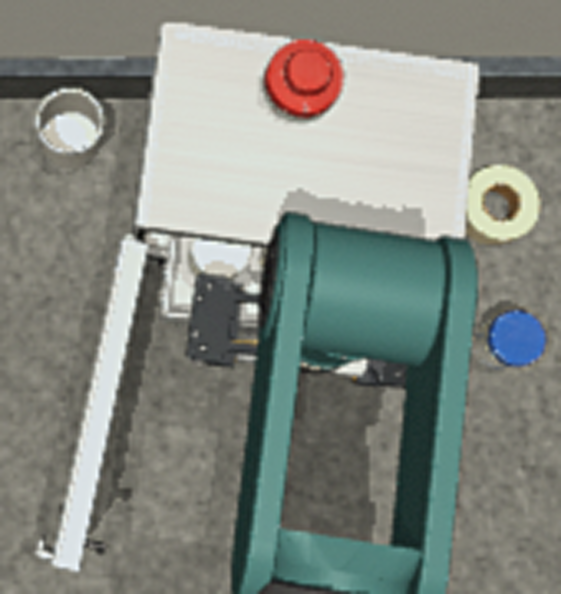

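The gripper is just in front of the basket front; the arm hides most of it. Next is a slow push.

Converted, -0.003 m / 0.5 = -0.006.

```bash
echo '{"moves":[[0.094,-0.006,0,0,0],[0.094,-0.006,0,0,0],[0.094,-0.006,0,0,0],[0.094,-0.006,0,0,0]]}' > next.json && python3 nudge.py next.json; python3 -c "from h import *;st()"
echo '{"moves":[[0.094,-0.008,0,0,0],[0.094,-0.008,0,0,0],[0.094,-0.008,0,0,0],[0.094,-0.008,0,0,0],[0.094,-0.008,0,0,0],[0.094,-0.008,0,0,0],[0.094,-0.008,0,0,0],[0.094,-0.008,0,0,0]]}' > next.json && python3 nudge.py next.json; python3 -c "from h import *;st()"
```

```text
time: 3.08
tool_pos: [0.5029, -0.0226, 0.1356]
ee_rot: [3.141, -0.0, 3.006]
wrist_force: [-2.5, 0.4, 1.3]
width: 0.0943
finger_force: 1.0
t 3.08 loc [-0.1581  0.0019] z 0.1356 rpy [ 3.141 -0.     3.006] Fcab [-2.53  0.11] 1.34 w 0.094
time: 3.75
tool_pos: [0.535, -0.0271, 0.1354]
ee_rot: [3.141, -0.0, 3.006]
wrist_force: [-2.4, 0.1, 1.3]
width: 0.0941
finger_force: 1.0
t 3.75 loc [-0.1256  0.0019] z 0.1354 rpy [ 3.141 -0.     3.006] Fcab [-2.35 -0.26] 1.32 w 0.094
```

Converted, -0.003 m / 0.5 = -0.006, -0.002 m / 0.5 = -0.004.

```bash
echo '{"moves":[[0.094,-0.006,0,0,0],[0.094,-0.004,0,0,0],[0.094,-0.004,0,0,0],[0.094,-0.004,0,0,0],[0.094,-0.003,0,0,0]]}' > next.json && python3 nudge.py next.json; python3 -c "from h import *;st()"
echo '{"moves":[[0.094,-0.003,0,0,0]]}' > next.json && python3 nudge.py next.json|grep -E 'pos|force'; echo '{"moves":[[0.094,-0.002,0,0,0]]}' > next.json && python3 nudge.py next.json|grep -E 'pos|wrist'
```

```text
time: 4.17
tool_pos: [0.5451, -0.0285, 0.1354]
ee_rot: [3.142, -0.0, 3.006]
wrist_force: [-1.4, 0.3, 0.7]
width: 0.0935
finger_force: 0.9
t 4.17 loc [-0.1154  0.0019] z 0.1354 rpy [ 3.142 -0.     3.006] Fcab [-1.46  0.13] 0.72 w 0.094
tool_pos: [0.5465, -0.0286, 0.1354]
wrist_force: [-1.7, 0.5, 1.6]
finger_force: 0.9
tool_pos: [0.5475, -0.0288, 0.1354]
wrist_force: [-1.9, -0.2, 1.1]
```

Converted, -0.001 m / 0.5 = -0.002.

```bash
for i in 1; do echo '{"moves":[[0.094,-0.002,0,0,0],[0.094,-0.002,0,0,0]]}' > next.json && python3 nudge.py next.json|grep -E 'pos|wrist'; echo '{"moves":[[0.094,-0.002,0,0,0]]}' > next.json && python3 nudge.py next.json|grep -E 'pos|wrist';echo '{"moves":[[0.094,-0.002,0,0,0]]}' > next.json && python3 nudge.py next.json|grep -E 'pos|wrist'; done;python3 -c "from h import *;st()"
```

```text
tool_pos: [0.5477, -0.0286, 0.1354]
wrist_force: [-8.5, 3.1, 5.1]
tool_pos: [0.5477, -0.0285, 0.1354]
wrist_force: [-12.1, 3.5, 6.0]
tool_pos: [0.5477, -0.0284, 0.1354]
wrist_force: [-13.0, 4.7, 7.2]
t 4.67 loc [-0.1128  0.0023] z 0.1354 rpy [ 3.141 -0.009  3.005] Fcab [-13.55   2.89] 7.17 w 0.094
```

Basket stops at TCP x ≈ -0.113, which is the fully-in position. I'll back off, rise, and go over the door to its outer side with the fingers closing.

Converted, -0.04 m / 0.5 = -0.08, 0.034 m / 0.5 = 0.068.

```bash
echo '{"moves":[[0.094,0.006,0,0,0],[0.094,0.01,0,0,0],[0.094,0.044,0,0,0],[0.094,0.07,0,0,0],[0.094,0.07,0,0,0],[0.094,0,0,-0.08,0],[0.094,0,0,-0.08,0],[0.094,0,0,-0.08,0],[0.0,0.0348,0.068,0,0],[0.0,0.0348,0.068,0,0],[0.0,0.0348,0.068,0,0],[0.0,0.0348,0.068,0,0],[0.0,0.0348,0.068,0,0],[0.0,0.0348,0.068,0,0],[0,0.0348,0.068,0,0]]}' > next.json && python3 nudge.py next.json
echo '{"moves":[[0,0,0,0,0.0595],[0,0,0,0,0.0595],[0,0,0,0,0.0595],[0,0,0,0,0.0595],[0,0,0,0,0.0595],[0,0,0,0,0.0595],[0,0,0,0,0.0595],[0,0,0,0,0.0595],[0,0,0,0,0.0595],[0,0,0,0,0.0595],[0,0,0,0,0.0595],[0,0,0,0,0.0595],[0,0,0,0,0.0595],[0,0,0,0,0.0595],[0,0,0,0,0]]}' > next.json && python3 nudge.py next.json
python3 -c "from h import *;st();print(robot.get_obs()['joint_positions'])
s=robot.snapshot('top');c=s['color'][130:310,290:460];cv2.imwrite('pics/top3.png',cv2.resize(c,None,fx=3.3,fy=3.3,interpolation=cv2.INTER_CUBIC))"
```

```text
time: 5.92
tool_pos: [0.3635, 0.2382, 0.2559]
ee_rot: [3.14, 0.003, 3.006]
wrist_force: [0.6, 0.1, 0.3]
width: 0.0509
finger_force: 0.0
time: 7.17
tool_pos: [0.3643, 0.2366, 0.2556]
ee_rot: [3.14, -0.001, 1.338]
wrist_force: [-0.3, 0.0, 0.2]
width: 0.0002
finger_force: 0.0
t 7.17 loc [-0.3304  0.24  ] z 0.2556 rpy [ 3.140e+00 -1.000e-03  1.338e+00] Fcab [-0.28 -0.01] 0.21 w 0.0
[ 4.45403867e-01 -1.78296438e-01  1.52727746e+00 -8.66344202e-05
  1.79070410e+00  6.78330288e-01]
```

View pics/top3.png

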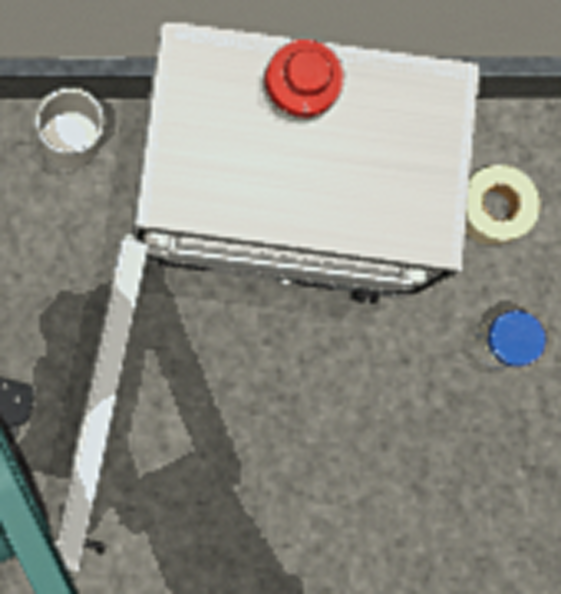

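The basket is in and straight and the door is unmoved at crop (133,240)-(67,567). Next: go down beside its outer face and push along the hinge arc.

Converted, 0.03 m / 0.5 = 0.06, -0.02 m / 0.5 = -0.04.

```bash
echo '{"moves":[[0,0,0,0.06,0],[0,0,0,0.06,0],[0,0,0,0.048,0],[0,-0.04,0,0,0],[0,-0.04,0,0,0],[0,-0.02,0,0,0],[0,-0.008,0,0,0],[0,-0.008,0,0,0],[0,-0.008,0,0,0]]}' > next.json && python3 nudge.py next.json; python3 -c "from h import *;st()"
echo '{"moves":[[0,-0.01,0,0,-0.01],[0,-0.01,0,0,-0.01],[0,-0.014,-0.001,0,-0.015],[0,-0.0186,-0.0012,0,-0.02],[0,-0.0186,-0.0012,0,-0.02],[0,-0.0186,-0.0012,0,-0.02],[0,-0.0186,-0.0012,0,-0.02],[0,-0.0186,-0.0012,0,-0.02]]}' > next.json && python3 nudge.py next.json
cat >> h.py <<'E'
def dr():
    st();o=robot.get_obs();p=(np.array(o["tool_pos"][:2])-C)@RC-[-.1055,.138]
    a=3.0056-o["ee_rot"][2];d=np.array([-np.sin(a),-np.cos(a)]);n=np.array([-np.cos(a),np.sin(a)])
    print("a_tool",a.round(4),"r",(p@d).round(4),"n",(p@n).round(4),"a_door",(a+np.arctan2(p@n-.0193,p@d)*1).round(4))
E
python3 -c "from h import *;dr()"
```

```text
time: 7.97
tool_pos: [0.3502, 0.1764, 0.1721]
ee_rot: [3.14, -0.002, 1.341]
wrist_force: [-0.1, 0.3, 0.1]
width: 0.0
finger_force: 0.5
t 7.97 loc [-0.3363  0.1785] z 0.1721 rpy [ 3.140e+00 -2.000e-03  1.341e+00] Fcab [-0.13  0.24] 0.12 w 0.0
time: 8.63
tool_pos: [0.3394, 0.1138, 0.1719]
ee_rot: [3.14, -0.001, 1.613]
wrist_force: [0.0, 0.6, -0.3]
width: 0.0003
finger_force: 0.3
t 8.63 loc [-0.3385  0.115 ] z 0.1719 rpy [ 3.140e+00 -1.000e-03  1.613e+00] Fcab [-0.04  0.56] -0.29 w 0.0
a_tool 1.3922 r 0.2334 n 0.0188 a_door 1.3898
```

Converted, -0.0093 m / 0.5 = -0.0186, -0.0006 m / 0.5 = -0.0012, -0.04 rad / 2 = -0.02.

```bash
echo '{"moves":[[0,-0.0186,-0.0012,0,-0.02],[0,-0.0186,-0.0012,0,-0.02],[0,-0.0186,-0.0012,0,-0.02],[0,-0.0186,-0.0012,0,-0.02],[0,-0.0186,-0.0012,0,-0.02],[0,-0.0186,-0.0012,0,-0.02],[0,-0.0186,-0.0012,0,-0.02],[0,-0.0186,-0.0012,0,-0.02],[0,-0.0186,-0.0012,0,-0.02],[0,-0.0186,-0.0012,0,-0.02],[0,-0.0186,-0.0012,0,-0.02],[0,-0.0186,-0.0012,0,-0.02],[0,-0.0186,-0.0012,0,-0.02],[0,-0.0186,-0.0012,0,-0.02],[0,-0.0186,-0.0012,0,-0.02],[0,-0.0186,-0.0012,0,-0.02]]}' > next.json && python3 nudge.py next.json; python3 -c "from h import *;dr()
s=robot.snapshot('top');c=s['color'][130:310,290:460];cv2.imwrite('pics/top4.png',cv2.resize(c,None,fx=3.3,fy=3.3,interpolation=cv2.INTER_CUBIC))"
```

```text
time: 9.97
tool_pos: [0.3793, -0.0276, 0.1719]
ee_rot: [3.141, 0.0, 2.253]
wrist_force: [-0.5, 0.8, -0.5]
width: 0.0005
finger_force: 0.3
t 9.97 loc [-0.2798 -0.0197] z 0.1719 rpy [3.141 0.    2.253] Fcab [-0.56  0.75] -0.55 w 0.001
a_tool 0.7526 r 0.2342 n 0.0195 a_door 0.7532
```

View pics/top4.png

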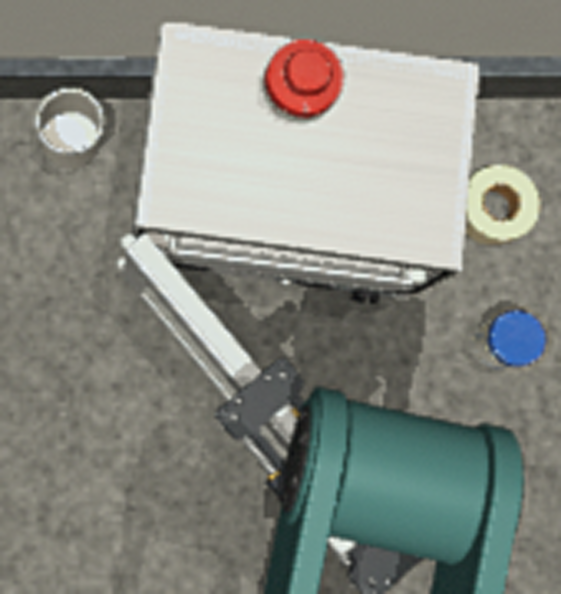

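The door turns with the fingertips and the basket stays in (crop ~(290,262)). I'll keep going and slow towards the end.

Converted, -0.0093 m / 0.5 = -0.0186, -0.0058 m / 0.5 = -0.0116, -0.04 rad / 2 = -0.02.

```bash
echo '{"moves":[[0,-0.0186,-0.0012,0,-0.02],[0,-0.0186,-0.0012,0,-0.02],[0,-0.0186,-0.0012,0,-0.02],[0,-0.0186,-0.0012,0,-0.02],[0,-0.0186,-0.0012,0,-0.02],[0,-0.0186,-0.0012,0,-0.02],[0,-0.0186,-0.0012,0,-0.02],[0,-0.0186,-0.0012,0,-0.02],[0,-0.015,-0.001,0,-0.016],[0,-0.0116,-0.0008,0,-0.0125],[0,-0.0116,-0.0008,0,-0.0125],[0,-0.0116,-0.0008,0,-0.0125],[0,-0.0094,-0.0006,0,-0.01],[0,-0.0094,-0.0006,0,-0.01],[0,-0.0094,-0.0006,0,-0.01],[0,-0.007,-0.0006,0,-0.0075]]}' > next.json && python3 nudge.py next.json; python3 -c "from h import *;dr()"
```

```text
time: 11.35
tool_pos: [0.466, -0.1042, 0.1715]
ee_rot: [3.141, 0.0, 2.753]
wrist_force: [-0.9, -0.2, 0.1]
width: 0.0006
finger_force: 0.2
t 11.35 loc [-0.1835 -0.0839] z 0.1715 rpy [3.141 0.    2.753] Fcab [-0.87 -0.27] 0.14 w 0.001
a_tool 0.2522 r 0.2343 n 0.0202 a_door 0.2559
```

Converted, -0.0036 m / 0.5 = -0.0072, -0.0003 m / 0.5 = -0.0006, -0.015 rad / 2 = -0.0075.

```bash
echo '{"moves":[[0,-0.0072,-0.0006,0,-0.0075],[0,-0.0072,-0.0006,0,-0.0075],[0,-0.0072,-0.0006,0,-0.0075],[0,-0.0072,-0.0006,0,-0.0075],[0,-0.0072,-0.0006,0,-0.0075],[0,-0.0072,-0.0006,0,-0.0075],[0,-0.0072,-0.0006,0,-0.0075],[0,-0.0072,-0.0006,0,-0.0075],[0,-0.0072,-0.0006,0,-0.0075],[0,-0.0072,-0.0006,0,-0.0075],[0,-0.0048,-0.0004,0,-0.005],[0,-0.0048,-0.0004,0,-0.005]]}' > next.json && python3 nudge.py next.json; python3 -c "from h import *;dr()"; echo '{"moves":[[0,-0.0048,0,0,-0.005],[0,-0.0048,0,0,-0.005],[0,-0.003,0,0,-0.003]]}' > next.json && python3 nudge.py next.json; python3 -c "from h import *;dr()"
```

```text
time: 12.35
tool_pos: [0.5036, -0.1201, 0.1714]
ee_rot: [-3.142, -0.0, 2.923]
wrist_force: [-0.5, 0.1, 0.5]
width: 0.0006
finger_force: 0.2
t 12.35 loc [-0.1442 -0.0945] z 0.1714 rpy [-3.142 -0.     2.923] Fcab [-0.54  0.06] 0.55 w 0.001
a_tool 0.0828 r 0.235 n 0.0193 a_door 0.0828
time: 12.6
tool_pos: [0.5097, -0.1214, 0.1714]
ee_rot: [-3.142, -0.0, 2.949]
wrist_force: [-0.1, 0.3, 0.2]
width: 0.0002
finger_force: 0.1
t 12.6 loc [-0.1379 -0.095 ] z 0.1714 rpy [-3.142 -0.     2.949] Fcab [-0.14  0.31] 0.19 w 0.0
a_tool 0.057 r 0.2344 n 0.0191 a_door 0.0561
```

Converted, -0.0012 m / 0.5 = -0.0024, -0.005 rad / 2 = -0.0025.

```bash
for k in 1; do echo '{"moves":[[0,-0.0024,0,0,-0.0025],[0,-0.0024,0,0,-0.0025],[0,-0.0024,0,0,-0.0025]]}' > next.json && python3 nudge.py next.json>/dev/null; python3 -c "from h import *;dr()"; echo '{"moves":[[0,-0.0024,0,0,-0.0025],[0,-0.0024,0,0,-0.0025]]}' > next.json && python3 nudge.py next.json>/dev/null;python3 -c "from h import *;dr()"; echo '{"moves":[[0,-0.0024,0,0,-0.0025],[0,-0.0024,0,0,-0.0025]]}' > next.json && python3 nudge.py next.json>/dev/null; python3 -c "from h import *;dr()";done
```

```text
t 12.85 loc [-0.1345 -0.0951] z 0.1715 rpy [ 3.141 -0.     2.963] Fcab [-0.2   0.02] 0.18 w 0.0
a_tool 0.0424 r 0.2341 n 0.0191 a_door 0.0415
t 13.02 loc [-0.1321 -0.0952] z 0.1715 rpy [3.142 0.    2.973] Fcab [-0.22 -0.67] 0.87 w 0.001
a_tool 0.0323 r 0.2339 n 0.019 a_door 0.0312
t 13.18 loc [-0.1297 -0.0952] z 0.1715 rpy [3.142 0.    2.983] Fcab [-0.09 -0.27] 0.13 w 0.001
a_tool 0.0223 r 0.2337 n 0.019 a_door 0.0208
```

Converted, -0.0012 m / 0.5 = -0.0024, -0.001 m / 0.5 = -0.002, -0.005 rad / 2 = -0.0025.

```bash
echo '{"moves":[[0,-0.0024,0,0,-0.0025],[0,-0.002,0,0,-0.0025]]}' > next.json && python3 nudge.py next.json>/dev/null; python3 -c "from h import *;dr()"; echo '{"moves":[[0,-0.002,0,0,-0.0025],[0,-0.002,0,0,-0.0015]]}' > next.json && python3 nudge.py next.json>/dev/null;python3 -c "from h import *;dr()"
python3 -c "from h import *
s=robot.snapshot('top');c=s['color'][130:310,290:460];cv2.imwrite('pics/top5.png',cv2.resize(c,None,fx=3.3,fy=3.3,interpolation=cv2.INTER_CUBIC))"
```

```text
t 13.35 loc [-0.1274 -0.0953] z 0.1715 rpy [3.141 0.    2.993] Fcab [-0.76 -0.02] 0.21 w 0.0
a_tool 0.0123 r 0.2335 n 0.0191 a_door 0.0113
t 13.52 loc [-0.1255 -0.0953] z 0.1715 rpy [3.142 0.    3.001] Fcab [-0.42 -0.03] 0.49 w 0.0
a_tool 0.0044 r 0.2334 n 0.0189 a_door 0.0028
```

View pics/top5.png

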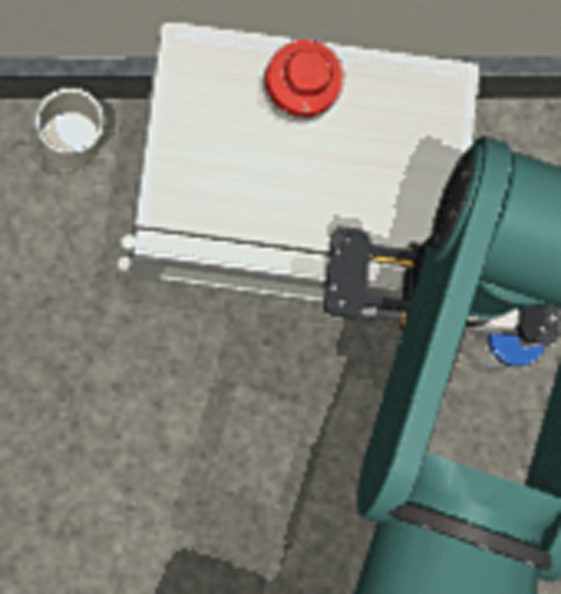

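The door looks almost flush with the front (strip at crop (138,235)-(325,265)). No catch force has been felt yet, so I'll creep on until it is.

Converted, -0.001 m / 0.5 = -0.002.

```bash
for f in 1; do echo '{"moves":[[0,-0.002,0,0,0],[0,-0.002,0,0,0]]}' > next.json && python3 nudge.py next.json>/dev/null; python3 -c "from h import *;dr()"; echo '{"moves":[[0,-0.002,0,0,0],[0,-0.002,0,0,0]]}' > next.json && python3 nudge.py next.json>/dev/null;python3 -c "from h import *;dr()"; echo '{"moves":[[0,-0.002,0,0,0],[0,-0.002,0,0,0]]}' > next.json && python3 nudge.py next.json>/dev/null;python3 -c "from h import *;dr()";done
```

```text
t 13.73 loc [-0.1248 -0.0953] z 0.1715 rpy [ 3.141e+00 -3.000e-03  3.001e+00] Fcab [-6.22  1.28] 3.33 w 0.0
a_tool 0.0049 r 0.2334 n 0.0181 a_door -0.0
t 13.9 loc [-0.1248 -0.0953] z 0.1715 rpy [ 3.141 -0.008  3.001] Fcab [-12.06   0.5 ] 4.97 w 0.001
a_tool 0.0051 r 0.2334 n 0.0182 a_door 0.0002
t 14.07 loc [-0.1249 -0.0953] z 0.1716 rpy [ 3.141 -0.013  3.   ] Fcab [-17.16  -0.58] 8.11 w 0.001
a_tool 0.0052 r 0.2334 n 0.0181 a_door 0.0003
```

Hard stop at angle ≈0. Backing off to check that it stays shut.

Converted, 0.04 m / 0.5 = 0.08, -0.01 m / 0.5 = -0.02.

```bash
echo '{"moves":[[0,0.008,0,0,0],[0,0.012,0,0,0],[0,0.04,0,0,0],[0,0.07,0,0,0],[0,0.04,0.04,-0.06,0],[0,0,0.06,-0.06,0],[0,0.04,0.07,-0.02,0],[0,0.04,0.07,0,0],[0,0.04,0.07,0,0],[0,0.04,0.07,0,0],[0,0.04,0.07,0,0],[0,0.04,0.07,0,0],[0,0,0.08,0,0],[0,0,0.08,0,0],[0,0,0.08,0,0],[0,0,0,0,0]]}' > next.json && python3 nudge.py next.json
python3 -c "from h import *
s=robot.snapshot('top');c=s['color'][130:310,290:460];cv2.imwrite('pics/top6.png',cv2.resize(c,None,fx=3.3,fy=3.3,interpolation=cv2.INTER_CUBIC))
s=robot.snapshot('side');c=s['color'][170:330,270:430];cv2.imwrite('pics/side6.png',cv2.resize(c,None,fx=3.5,fy=3.5,interpolation=cv2.INTER_CUBIC))"
```

```text
time: 15.4
tool_pos: [0.3778, 0.2859, 0.2397]
ee_rot: [3.139, -0.001, 3.008]
wrist_force: [-0.4, -0.6, -0.5]
width: 0.0005
finger_force: 0.0
```

View pics/top6.png

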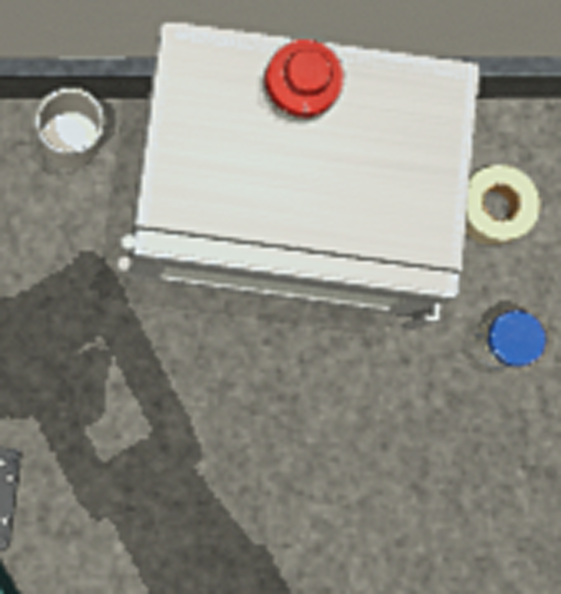

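View pics/side6.png

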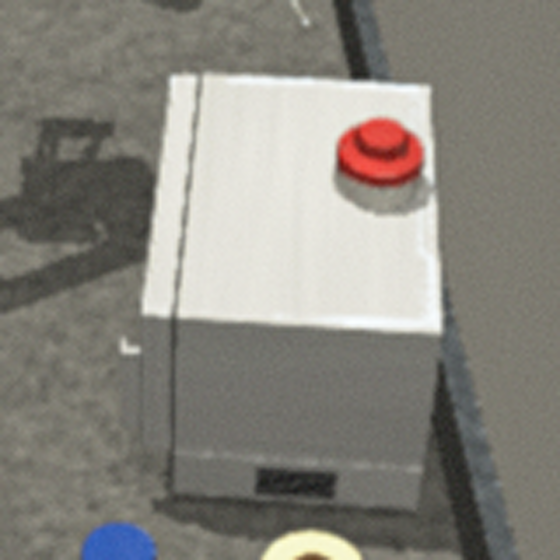

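The door front edge (135,255)-(457,297) is parallel to the roof front (138,228)-(460,269) within about 0.003 rad, with a thin even gap in both views. The door stays shut and the neighbouring items stand where they were.

```bash
python3 -c "from bench import robot;print(robot.close_job())"
```

```text
the job is handed in; nothing more can be done
None
```

The basket is fully in, the door is shut at its stop and stayed shut when I backed off, and the job is handed in; I felt no separate catch click in the force readings, and the jars were not visible once the basket was in.

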